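# Uncover and close the tagged valve in a plumbing-store valve box

## Robot

A 6-joint arm with a two-finger parallel gripper is mounted at the origin on the work surface. World frame = base frame: x ahead of the robot, y to its left, z up, the work surface at z = 0. Lengths are in m, angles in rad, forces in N, time in s.
With the tool pointing down it reaches from about 0.375 to 0.925 m from the base axis. Payload 5.7 kg.
Tool frame: the origin (TCP) lies between the finger pads; the fingertips stand 14 mm ahead of it and the grasp point (between the pads) lies 5 mm behind it; z points along the fingers, y is the line along which they close (so a half turn about z gives the same grasp; the last joint's range is limited). The gripper opens to 85 mm and grips with 20 to 120 N. Pads are 22 mm wide; open, the fingers measure 114 mm over their backs; the gripper's body (76 mm by 85 mm) begins 54 mm behind the grasp point. The pads swing forward as they close: fully open they stand 13 mm farther back than shut.
Start: joints at [1.067, 0.359, 1.51, -0, 1.272, -0.115], TCP at [0.227, 0.555, 0.245] pointing down, gripper open.
Joint ranges: [-2.97, 2.97], [-1.01, 2.36], [0.21, 2.38], [-0.96, 4.11], [0.2, 2.71], [-2.98, 2.98]. Speed limits (rad/s): [2.39, 2.39, 3.14, 3.14, 3.14, 3.14].

## Interface

Orientations are given as a rotation vector (axis times angle).
In Python, from workcell import ctrl gives the robot as it stands.
- The arm moves only by the tool jog_arm, never from a script. Its argument "commands" is text: rows parted by semicolons, each of 4 numbers parted by spaces: the shift along the tool's x, y, z as a fraction of full scale, then the turn about the tool's z as a fraction of full scale. In form: tx ty tz roll; .... A call has 1 to 5 rows; each row shifts and turns the commanded pose from where the row before left it, along the tool's axes as they then stand; what a row does not reach is not made up. Full scale, the value 1, is 2 cm for a shift and 2 pi rad for a turn. A row lasts 1/12 s, in which the tool goes at most 41.7 mm and 7.16 degrees, less where a joint would pass 70% of its speed; a pose out of reach is approached as far as the arm can. A call with a number of a shift or a turn outside -1 to 1 is refused whole. A call with a gripper value outside its range is refused whole. "gripper" is the gripper's target within -1 to 1 (fully open at 1, half-way at 0, shut at -1), set as the call begins (left out, the last holds). The fingers move at their own pace and stop on an object; "squeeze" is the grip in N (left out, the last holds). Time passes only in rows, so rows that do not move let the fingers close. It gives the time, the measured TCP pose, the force, the opening and the grip force at its end, in the units of the state.
- ctrl.get_obs(): the state, without advancing time (a new reading comes with each control period).
- ctrl.snapshot(name): name is "scene" or "top"; returns a dict with "frame" (400x640x3 uint8, red, green, blue), "range_z" (400x640 float32, m along the optical axis (not along the pixel's ray), 0 where there is no reading), "fx", "fy", "cx", "cy" (pixels), "pose" (4x4, takes a point from camera to world coordinates). Camera axes: x right, y up, looking along -z (the intrinsics and any distortion apply to the point x, -y, -z); pixel columns grow to the right and rows downward; lengths in m; the calibration is good to about 2 mm. A picture is of the moment at which its call begins.
- ctrl.hand_in(): hands the job in; it is judged then, once.
The state is a dict: "time": time; "qpos": joint angles; "joint_vel": joint speeds; "joint_efforts": joint torques, N m; "tool_pos": TCP position; "tool_rot": TCP orientation; "contact_force": force on the tool from outside, world axes, zero at the start; "wrist_torque": the same for the moment, N m; "width": opening from 0.0 (shut) to 1.0 (fully open); "grip_force": force on a finger pad.
Only numpy, scipy, OpenCV 4.12 (cv2) and the standard library are available. Lean on these libraries where they do the work, as an engineer would, in place of code of your own. Each camera call takes 0.05 s, during which the arm holds its last target. There are 200 camera calls.

## Task

On the bench stands a grey valve box. Slide its metal cover sideways along its track until the well with the two valves is fully uncovered, then push the marked handle, the one that ends in a round disc, all the way round until it is shut against its stop. Do it all by pushing: never lift the cover, and leave the other valve and the loose fittings, tools and packages as they are.

Things in the scene. Friction and masses are not known exactly. Their poses are not given: they have to be found in the camera images.
- valve_box: Grey plastic box, 330 (x) by 340 (y) by 85 mm high, fixed to the bench; origin at the centre of its underside. Its -y half holds an open-topped well, its +y half is a flat deck. Two ball valves stand in the well, pivots at x = -50 and 50, y = -125 mm in the box; which is the marked one changes. Copper pipe stubs stick 30 mm out of its -y wall.
- well (a point): Centre of the well's mouth, 85 mm above the bench. The well spans 270 mm (box x) by 120 mm (box y), its floor 8 mm above the bench. Inside it the handles are 54 to 64 mm above the bench (hubs to 66 mm); pipes and valve bodies lie below 50 mm.
- deck (a point): Centre of the flat deck onto which the cover slides, 85 mm above the bench, at y = 70 mm in the box. Rails along both x edges of the box (inner faces at x = -149 and 149 mm, tops 99 mm above the bench) and end stops at y = -163 and 163 mm (tops at 95 mm) guide the cover.
- cover: Loose aluminium cover, 290 (x) by 145 (y) by 6 mm, 0.3 to 0.65 kg, flat on the box top between the rails, axes along the box's, 4 mm of play each side; origin at the centre of its underside. It starts over the well (centre at about y = -80 mm in the box) and slides along the box's +y; the well is fully uncovered from 45 mm on, the end stop comes at 90 mm. A push of 1 to 7 N slides it.
- cover_rib (a point): Middle of the black rib that stands upright along the cover's centre line, 19 mm above the cover's underside. The rib is 120 mm long (box x), 16 mm thick (box y), and rises from the cover's upper face (91 mm above the bench) to 117 mm above the bench.
- marked_pivot (a point): The point on the vertical pivot axis of the marked valve's handle, at mid-height of the handle (59 mm above the bench).
- marked_end (a point): Centre of the round steel disc (36 mm across, 10 mm thick) that ends the marked handle, 54 mm from the pivot. Between hub (26 mm across) and disc the handle is a straight steel bar 16 mm wide, 10 mm thick.
- marked_handle (a joint): Angle of the marked handle, rad: 0 = open, pointing along the box's +y (along the pipe); it grows as the handle turns counter-clockwise seen from above; at 1.571 it is shut against its stop, pointing along the box's -x. It starts between 0 and 0.35. It stays where it is left; about 3 N at 45 mm from the pivot turns it.
- plain_pivot (a point): The same pivot point of the other valve, to be left alone.
- plain_end (a point): Point on the other handle's bar, 54 mm from its pivot. This handle is a plain straight steel bar of the same 16 by 10 mm section, square-ended 71 mm from its pivot, no disc.
- plain_handle (a joint): Angle of the other handle, rad, same sense as the marked one; it starts between 0 and 0.12. Leave it.
- nut: Loose brass ring nut, 26 mm across, 14 mm high, on the floor of the well near its -x, +y corner, hidden by the cover at first. Origin at centre of underside. Leave it.
- elbow: Loose brass elbow, 62 mm long, 49 mm high, on the bench on the -y side of the box. Leave it.
- tee: Loose brass tee, 82 mm long, 67 mm high, on the bench on the -y side of the box. Leave it.
- tape_roll: White tape roll, 56 mm across, 20 mm high, on the bench on the +y side of the box. Leave it.
- sealant: White bottle, 52 mm across, 130 mm high, standing on the bench on the +y side of the box. Leave it.
- carton: Cardboard carton, 90 by 120 by 70 mm high, on the bench at the box's far +y corner. Leave it.
- wrench: Steel wrench lying on the bench on the -y side of the box, towards the robot. Leave it.

How it is judged:
By the outcome, as a careful person would: the job done as asked, in the order asked, and still so for the second after the job is handed in, with the robot touching nothing.
It also fails if it takes over 45 s, if anything falls off the work surface, if the arm or the gripper's body presses on something with over 40 N, if the wrist force passes 120 N, or if a joint passes its speed limit or range.

## Working session

There is one attempt and no reset: what is moved stays moved. The work goes in short steps, Python scripts to look and compute and a tool call to move; the robot and the scene stay as the last step left them, time stands still between calls to the robot, and variables do not carry over. Pictures are saved under pics/ and viewed, at most 10 in all, crops included, and the job is handed in when it is done.

Besides the shell and the picture viewer there is one more tool, called after "Emit:" as name(argument=value, ...), one argument or row to a line, values as JSON. jog_arm: Moves the arm, as the interface text tells. Shift numbers are shares of 2 cm and turn numbers shares of 2 pi rad, none past 1 either way. Its arguments: {"type":"object","properties":{"commands":{"type":"string"},"gripper":{"type":"number"},"squeeze":{"type":"number"}},"required":["commands"]}

```bash
mkdir -p pics; cat > h.py <<'E'
import numpy as np, cv2
from workcell import ctrl
from scipy.spatial.transform import Rotation as R
def snap(n,f):
    s=ctrl.snapshot(n); np.savez('/tmp/'+f+'.npz',**s)
    cv2.imwrite('pics/'+f+'.png',s['frame'][:,:,::-1]); return s
def pt(s,u,v,z=None):
    d=np.array([(u-s['cx'])/s['fx'],-(v-s['cy'])/s['fy'],-1.]); P=s['pose']
    r=P[:3,:3]@d; o=P[:3,3]
    k=(z-o[2])/r[2] if z is not None else s['range_z'][int(v),int(u)]
    return o+k*r
def st():
    o=ctrl.get_obs(); print(o['time'],np.round(o['tool_pos'],4),np.round(R.from_rotvec(o['tool_rot']).as_matrix(),3).tolist(),np.round(o['contact_force'],1),o['width'],np.round(o['qpos'],3))
E
python3 - <<'E'
from h import *
for n in('scene','top'):
    s=snap(n,n+'0'); print({k:(v if np.ndim(v)==0 else np.round(v,3)) for k,v in s.items() if k not in('frame','range_z')})
st()
E
```

```text
{'fx': 507.9920640488494, 'fy': 507.9920640488494, 'cx': 316.0442892713097, 'cy': 193.91239188705325, 'pose': array([[ 0.692, -0.428,  0.581,  1.248],
       [ 0.722,  0.401, -0.564, -0.62 ],
       [ 0.009,  0.81 ,  0.587,  0.767],
       [ 0.   ,  0.   ,  0.   ,  1.   ]])}
{'fx': 363.33030885377343, 'fy': 363.33030885377343, 'cx': 323.7263791454988, 'cy': 200.73408298762163, 'pose': array([[ 0.006,  0.995, -0.095,  0.484],
       [-1.   ,  0.004, -0.015,  0.035],
       [-0.014,  0.095,  0.995,  0.972],
       [ 0.   ,  0.   ,  0.   ,  1.   ]])}
0.1 [0.2272 0.5547 0.2445] [[-0.925, 0.379, -0.001], [0.379, 0.925, -0.002], [0.0, -0.002, -1.0]] [-1.   0.3 -0. ] 1.0016274426547045 [ 1.067  0.359  1.511 -0.     1.273 -0.115]
```

View pics/top0.png

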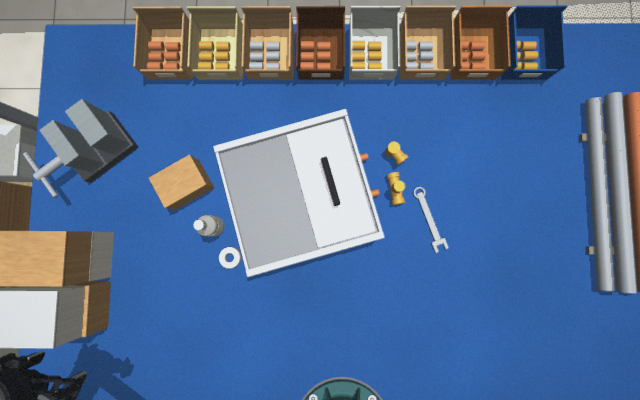

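View pics/scene0.png

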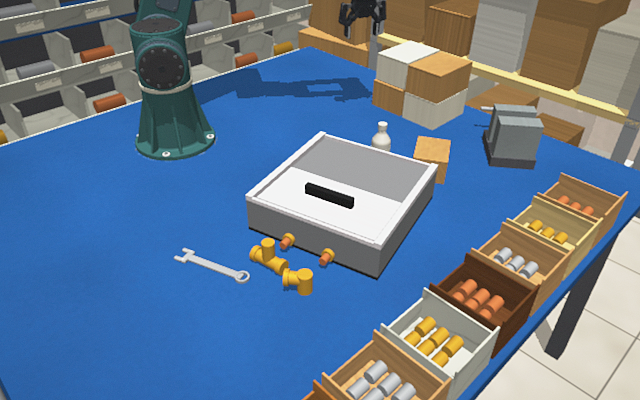

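The top view shows the box with corners near (215,148), (347,111), (383,238) and (248,275). The cover is on the right half, and its black rib runs from (322,158) to (338,205). Box +y points image-left. I'll enlarge it to read the corners.

```bash
python3 - <<'E'
from h import *
f=cv2.imread('pics/top0.png')[95:290,200:400]
cv2.imwrite('pics/top0c.png',cv2.resize(f,None,fx=3,fy=3,interpolation=cv2.INTER_CUBIC))
s=dict(np.load('/tmp/top0.npz'))
fr=s['frame'].astype(int)
m=(fr.max(2)<60); m[:100]=0;m[230:]=0;m[:,:300]=0;m[:,350:]=0
v,u=np.nonzero(m); print(len(u),cv2.minAreaRect(np.c_[u,v].astype(np.float32)))
E
```

```text
250 ((330.3207702636719, 181.12265014648438), (48.488277435302734, 5.219700336456299), 74.05460357666016)
```

View pics/top0c.png

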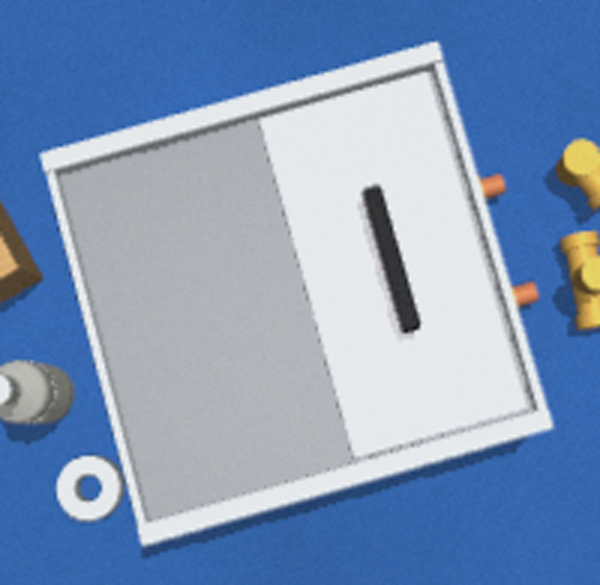

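```bash
cat >> h.py <<'E'
def fitbox():
    s=dict(np.load('/tmp/top0.npz'))
    c=[(41,153),(438,42),(552,427),(141,544)]
    W=np.array([pt(s,200+(a+.5)/3-.5,95+(b+.5)/3-.5,.099)[:2] for a,b in c])
    B=np.array([(.165,.17),(.165,-.17),(-.165,-.17),(-.165,.17)])
    Wc,Bc=W-W.mean(0),B-B.mean(0)
    th=np.arctan2((Bc[:,0]*Wc[:,1]-Bc[:,1]*Wc[:,0]).sum(),(Bc*Wc).sum())
    Q=np.array([[np.cos(th),-np.sin(th)],[np.sin(th),np.cos(th)]])
    return Q,W.mean(0),th,W,B
E
python3 - <<'E'
from h import *
Q,t,th,W,B=fitbox(); print(t,th,np.round(W-(B@Q.T+t),4).tolist())
s=dict(np.load('/tmp/top0.npz'))
r=pt(s,330.3,181.1,.117)[:2]; print('rib world',r,'box',Q.T@(r-t))
for b in [(0,-.13),(0,-.08),(0,.09),(0,.05),(-.05,-.125),(.05,-.125)]: print(b,Q@np.array(b)+t, np.hypot(*(Q@np.array(b)+t)))
o=ctrl.get_obs(); M=R.from_rotvec(o['tool_rot']).as_matrix()
print('tool yaw x', np.arctan2(M[1,0],M[0,0]), 'in tool frame box+y', M[:2,:2].T@Q[:,1])
E
```

```text
[0.59172133 0.11200973] 0.28033026507498887 [[-0.0008, -0.001], [-0.001, 0.0003], [0.0009, 0.001], [0.001, -0.0002]]
rib world [0.61264989 0.031888  ] box [-0.00205592 -0.08278448]
(0, -0.13) [ 0.62768882 -0.0129156 ] 0.6278216873392714
(0, -0.08) [0.61385517 0.0351326 ] 0.6148597164334411
(0, 0.09) [0.56682075 0.1984965 ] 0.60057191926487
(0, 0.05) [0.57788768 0.16005794] 0.5996438195881152
(-0.05, -0.125) [ 0.57825725 -0.02194443] 0.5786734895469137
(0.05, -0.125) [0.67435366 0.00572287] 0.6743779464384003
tool yaw x 2.752832305520491 in tool frame box+y [0.62027292 0.78438508]
```

Pose fit is good (residuals about 1 mm). I'll shut the gripper and align tool x with box +y, so that tool y is box +x.

Emit:
jog_arm(
  commands="0 0 0 0.018;0 0 0 0.018;0 0 0 0.018;0 0 0 0.018;0 0 0 0.018",
  gripper=-1,
)

```text
time: 0.52
tool_pos: [0.2272, 0.5548, 0.2447]
tool_rot: [-1.451, -2.787, 0.002]
contact_force: [-0.2, -0.3, 0.4]
width: 0.298
grip_force: 0.0
```

Emit:
jog_arm(
  commands="0 0 0 0.018;0 0 0 0.018;0 0 0 0.0176;0 0 0 0",
)

```text
time: 0.85
tool_pos: [0.2272, 0.5549, 0.2448]
tool_rot: [1.895, 2.506, -0.002]
contact_force: [0.1, 0.6, -0.8]
width: -0.0
grip_force: 0.0
```

Emit:
jog_arm(
  commands="-1 0.35 0 0;-1 0.35 0 0;-1 0.35 0 0;-1 0.35 0 0;-1 0.35 0 0",
)

```text
time: 1.27
tool_pos: [0.2889, 0.4678, 0.245]
tool_rot: [1.885, 2.513, -0.001]
contact_force: [0.6, 0.5, -0.3]
width: -0.0
grip_force: 0.0
```

Emit:
jog_arm(
  commands="-1 0.35 0 0;-1 0.35 0 0;-1 0.35 0 0;-1 0.35 0 0;-1 0.35 0 0",
)

```text
time: 1.68
tool_pos: [0.3503, 0.3813, 0.2451]
tool_rot: [-1.885, -2.513, 0.001]
contact_force: [0.6, 0.1, -0.4]
width: -0.0
grip_force: 0.0
```

Emit:
jog_arm(
  commands="-1 0.35 0 0;-1 0.35 0 0;-1 0.35 0 0;-1 0.35 0 0;-1 0.35 0 0",
)

```text
time: 2.1
tool_pos: [0.4115, 0.2948, 0.2451]
tool_rot: [-1.885, -2.513, 0.001]
contact_force: [-0.4, -0.4, 1.3]
width: 0.0
grip_force: 0.0
```

Emit:
jog_arm(
  commands="-1 0.35 0 0;-1 0.35 0 0;-1 0.35 0 0;-1 0.35 0 0;-1 0.35 0 0",
)

```text
time: 2.52
tool_pos: [0.4727, 0.2084, 0.2451]
tool_rot: [-1.885, -2.513, 0.001]
contact_force: [0.3, 0.4, -0.8]
width: 0.001
grip_force: 0.0
```

Emit:
jog_arm(
  commands="-1 0.35 0 0;-1 0.35 0 0;-1 0.35 0 0;-1 0.35 0 0;-1 0.35 0 0",
)

```text
time: 2.93
tool_pos: [0.534, 0.122, 0.2451]
tool_rot: [-1.885, -2.513, 0.001]
contact_force: [-0.0, 0.5, -0.6]
width: 0.003
grip_force: 0.0
```

Emit:
jog_arm(
  commands="-1 0.35 0 0;-1 0.35 0 0;-1 0.35 0 0;-1 0.35 0 0;-1 0.35 0 0",
)

```text
time: 3.35
tool_pos: [0.5952, 0.0356, 0.245]
tool_rot: [-1.885, -2.513, 0.001]
contact_force: [0.4, 0.5, 0.4]
width: 0.0
grip_force: 0.0
```

```bash
cat >> h.py <<'E'
def bx():
    o=ctrl.get_obs(); Q,t,th,_,_=fitbox(); M=R.from_rotvec(o['tool_rot']).as_matrix()
    print('t',round(o['time'],2),'box xy',np.round(Q.T@(o['tool_pos'][:2]-t),4),'z',round(o['tool_pos'][2],4),'yaw in box deg',round(np.degrees(np.arctan2(M[1,0],M[0,0])-th),2),'tilt',np.round(M[:2,2],3),'F box',np.round(Q.T@o['contact_force'][:2],1),round(o['contact_force'][2],1),'j',np.round(o['qpos'],2),'w',round(o['width'],3))
E
python3 -c "from h import *; bx()"
```

```text
t 3.35 box xy [-0.0178 -0.0744] z 0.245 yaw in box deg 90.19 tilt [-0.001 -0.   ] F box [0.5 0.3] 0.4 j [-0.06  0.35  1.52 -0.    1.27 -0.34] w 0.0
```

Emit:
jog_arm(
  commands="-0.8 0.28 0 0;-0.8 0.28 0 0;-0.8 0.28 0 0;0 0 1 0;0 0 1 0",
)

```text
time: 3.77
tool_pos: [0.6265, -0.0064, 0.2061]
tool_rot: [1.888, 2.507, 0.003]
contact_force: [-0.5, -0.2, -0.5]
width: 0.002
grip_force: 0.0
```

Emit:
jog_arm(
  commands="0 0 1 0;0 0 1 0;0 0 1 0;0 0 1 0;0 0 0 0",
)

```text
time: 4.18
tool_pos: [0.6216, -0.0049, 0.1213]
tool_rot: [-1.885, -2.505, 0.006]
contact_force: [-0.3, 0.4, -0.4]
width: 0.002
grip_force: 0.0
```

```bash
python3 -c "
from h import *; bx(); snap('scene','scene1')
f=cv2.imread('pics/scene1.png')[100:300,220:460]; cv2.imwrite('pics/s1.png',cv2.resize(f,None,fx=2.5,fy=2.5))"
```

```text
t 4.18 box xy [-0.0036 -0.1206] z 0.1213 yaw in box deg 90.02 tilt [-0.007  0.001] F box [-0.2  0.5] -0.4 j [-0.12  0.52  1.58 -0.    1.05 -0.4 ] w 0.002
```

View pics/s1.png

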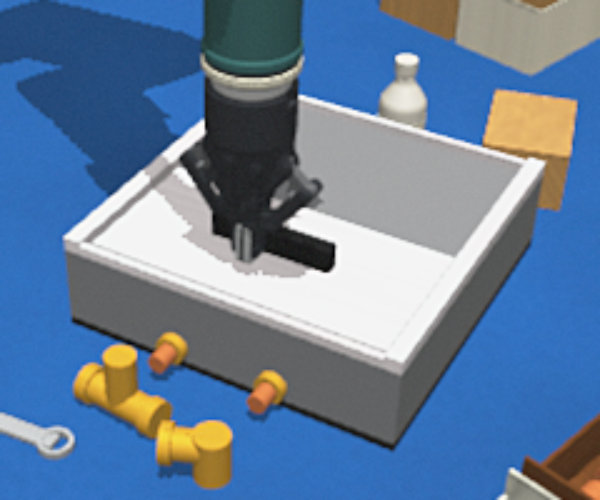

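The shut fingers (crop pixel about (245,250)) stand just on the -y side of the rib, tips below its top. I'll lower a little more and push in +y.

Emit:
jog_arm(
  commands="0 0 0.35 0;0.2 0.15 0 0;0.3 0 0 0;0.3 0 0 0;0.3 0 0 0",
)

```text
time: 4.65
tool_pos: [0.6216, 0.0176, 0.1192]
tool_rot: [1.889, 2.509, 0.001]
contact_force: [-0.1, -3.4, 1.6]
width: -0.0
grip_force: 1.3
```

```bash
python3 -c "from h import *; bx()"
```

```text
t 4.65 box xy [ 0.0025 -0.099 ] z 0.1192 yaw in box deg 89.99 tilt [ 0.002 -0.   ] F box [-1.1 -3.2] 1.6 j [-0.08  0.52  1.59 -0.    1.03 -0.36] w -0.0
```

Emit:
jog_arm(
  commands="0.4 0 0 0;0.5 0 0 0;0.5 0 0 0;0.5 0 0 0;0.5 0 0 0",
)

```text
time: 5.07
tool_pos: [0.6076, 0.0642, 0.1185]
tool_rot: [1.889, 2.509, 0.0]
contact_force: [1.1, -2.0, 1.8]
width: -0.001
grip_force: 1.4
```

```bash
python3 -c "from h import *; bx()"
```

```text
t 5.07 box xy [ 0.0021 -0.0504] z 0.1185 yaw in box deg 89.98 tilt [ 0. -0.] F box [ 0.5 -2.3] 1.8 j [-0.01  0.51  1.62 -0.    1.02 -0.29] w -0.001
```

Moving 48 mm took only about 2 N, so the cover is sliding. I'll continue another ~105 mm.

Emit:
jog_arm(
  commands="0.5 0 0 0;0.5 0 0 0;0.5 0 0 0;0.5 0 0 0;0.5 0 0 0",
)

```text
time: 5.48
tool_pos: [0.5937, 0.1121, 0.1182]
tool_rot: [-1.89, -2.509, 0.0]
contact_force: [0.8, -3.2, 2.5]
width: 0.002
grip_force: 1.4
```

Emit:
jog_arm(
  commands="0.5 0 0 0;0.5 0 0 0;0.5 0 0 0;0.4 0 0 0;0.2 0 0 0",
)

```text
time: 5.9
tool_pos: [0.5819, 0.1528, 0.1182]
tool_rot: [-1.889, -2.51, 0.0]
contact_force: [0.9, -2.9, 2.4]
width: -0.0
grip_force: 1.4
```

```bash
python3 -c "from h import *; bx()"
```

```text
t 5.9 box xy [0.0018 0.042 ] z 0.1182 yaw in box deg 90.01 tilt [-0.001  0.   ] F box [ 0.1 -3. ] 2.4 j [ 0.14  0.5   1.64  0.    1.01 -0.14] w -0.0
```

Emit:
jog_arm(
  commands="0.3 0 0 0;0.3 0 0 0;0.1 0 0 0;-0.5 0 0 0;-0.3 0 -0.2 0",
)

```text
time: 6.32
tool_pos: [0.5823, 0.1491, 0.1215]
tool_rot: [-1.888, -2.509, 0.002]
contact_force: [1.2, -1.1, 0.7]
width: -0.0
grip_force: 0.0
```

Emit:
jog_arm(
  commands="0 0 -1 0;0 0 -1 0;0 0 -1 0;1 0 -1 0;1 0 0 0",
)

```text
time: 6.73
tool_pos: [0.575, 0.1873, 0.2067]
tool_rot: [1.891, 2.503, 0.008]
contact_force: [0.2, 0.2, 0.3]
width: -0.001
grip_force: 0.0
```

Emit:
jog_arm(
  commands="1 0 0 0;1 0 0 0;1 0 0 0;1 0 0 0;0 0 0 0",
)

```text
time: 7.15
tool_pos: [0.5491, 0.2671, 0.2024]
tool_rot: [-1.888, -2.509, -0.001]
contact_force: [0.2, 0.5, -0.3]
width: 0.001
grip_force: 0.0
```

```bash
python3 - <<'E'
from h import *
bx(); s=snap('top','top2')
f=s['frame'][95:290,200:400,::-1]; cv2.imwrite('pics/top2c.png',cv2.resize(f,None,fx=3,fy=3,interpolation=cv2.INTER_CUBIC))
E
```

```text
t 7.15 box xy [0.0019 0.1609] z 0.2024 yaw in box deg 90.02 tilt [-0.001  0.002] F box [0.3 0.5] -0.3 j [0.34 0.41 1.54 0.   1.19 0.06] w 0.001
```

View pics/top2c.png

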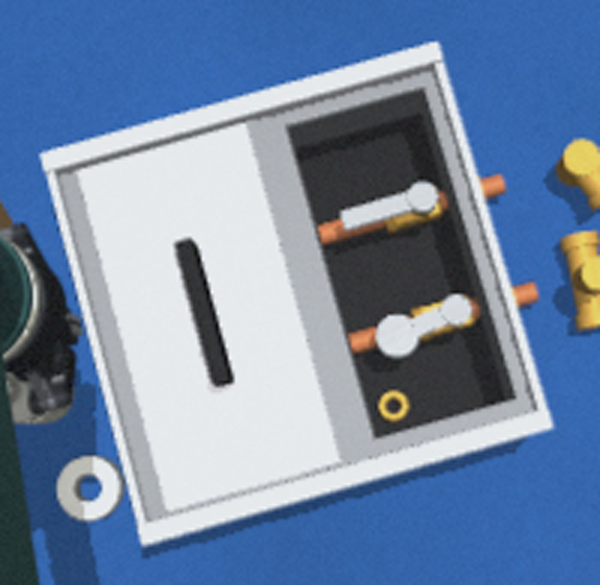

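The well is fully open, with the cover's edge well clear of it. The marked valve is the one at box x=-50: hub at crop (456,310), disc at (398,336). The plain bar runs from (423,197) to (343,217).

```bash
python3 - <<'E'
from h import *
s=dict(np.load('/tmp/top2.npz')); Q,t,th,_,_=fitbox()
for n,a,b,z in [('hub',456,310,.066),('disc',398,336,.064),('phub',423,197,.066),('pend',343,217,.064),('wellTL',288,126,.085),('wellBL',374,437,.085),('wellBR',516,399,.085),('cov',340,461,.091),('nut',394,406,.022)]:
    p=pt(s,200+(a+.5)/3-.5,95+(b+.5)/3-.5,z)[:2]; print(n,np.round(Q.T@(p-t),4))
E
```

```text
hub [-0.0505 -0.1249]
disc [-0.0581 -0.0724]
phub [ 0.0491 -0.1248]
pend [ 0.0516 -0.0553]
wellTL [ 0.134  -0.0316]
wellBL [-0.1332 -0.0306]
wellBR [-0.135  -0.1498]
cov [-0.1442  0.0007]
nut [-0.1128 -0.0537]
```

Emit:
jog_arm(
  commands="-0.95 0 0 0;-0.95 0 0 0;-0.95 0 0 0;-0.95 0 0 0;-0.95 0 0 0",
)

```text
time: 7.62
tool_pos: [0.5766, 0.1712, 0.2023]
tool_rot: [1.891, 2.508, -0.001]
contact_force: [-0.7, 0.1, -0.5]
width: -0.001
grip_force: 0.0
```

Emit:
jog_arm(
  commands="-0.95 0 0 0;-0.95 0 0 0;-0.95 0 0 0;-0.95 0 0 0;-0.95 0 0 0",
)

```text
time: 8.03
tool_pos: [0.6025, 0.0796, 0.2023]
tool_rot: [-1.892, -2.508, 0.001]
contact_force: [-0.2, 0.7, -0.5]
width: 0.001
grip_force: 0.0
```

Emit:
jog_arm(
  commands="-0.95 -0.1 0 0;-0.95 -0.1 0 0;0 0 0.8 -0.0115;0 0 0.8 -0.0115;0 0 0.8 0",
)

```text
time: 8.45
tool_pos: [0.6093, 0.0423, 0.1541]
tool_rot: [1.702, 2.64, 0.0]
contact_force: [-0.1, 0.6, -0.7]
width: -0.004
grip_force: 0.0
```

Emit:
jog_arm(
  commands="0 0 0.5 0;0 0 0 0;0 0 0 0",
)

```text
time: 8.7
tool_pos: [0.6087, 0.0439, 0.144]
tool_rot: [-1.705, -2.637, 0.001]
contact_force: [-0.7, 0.2, 1.1]
width: 0.0
grip_force: 0.0
```

```bash
python3 -c "from h import *; bx()"
```

```text
t 8.7 box xy [-0.0026 -0.0701] z 0.144 yaw in box deg 98.18 tilt [-0.001 -0.   ] F box [-0.6  0.4] 1.1 j [-0.04  0.48  1.6  -0.    1.07 -0.46] w 0.0
```

Emit:
jog_arm(
  commands="0 0 0.75 0;0 0 0.75 0;0 0 0.75 0;0 0 0.75 0;0 0 0.5 0",
)

```text
time: 9.12
tool_pos: [0.6095, 0.0445, 0.0743]
tool_rot: [1.704, 2.639, 0.0]
contact_force: [-0.4, -0.0, 0.2]
width: 0.002
grip_force: 0.0
```

Emit:
jog_arm(
  commands="0 0 0.2 0;0 0 0 0;0 0 0 0",
)

```text
time: 9.37
tool_pos: [0.6096, 0.0446, 0.071]
tool_rot: [1.704, 2.639, 0.001]
contact_force: [0.6, 0.3, 0.7]
width: 0.004
grip_force: 0.0
```

```bash
python3 -c "
from h import *; bx(); snap('scene','scene3')
f=cv2.imread('pics/scene3.png')[100:300,220:460]; cv2.imwrite('pics/s3.png',cv2.resize(f,None,fx=3,fy=3,interpolation=2))"
```

```text
t 9.37 box xy [-0.0015 -0.0697] z 0.071 yaw in box deg 98.24 tilt [ 0.001 -0.   ] F box [0.7 0.1] 0.7 j [-0.04  0.57  1.65 -0.    0.92 -0.46] w 0.004
```

View pics/s3.png

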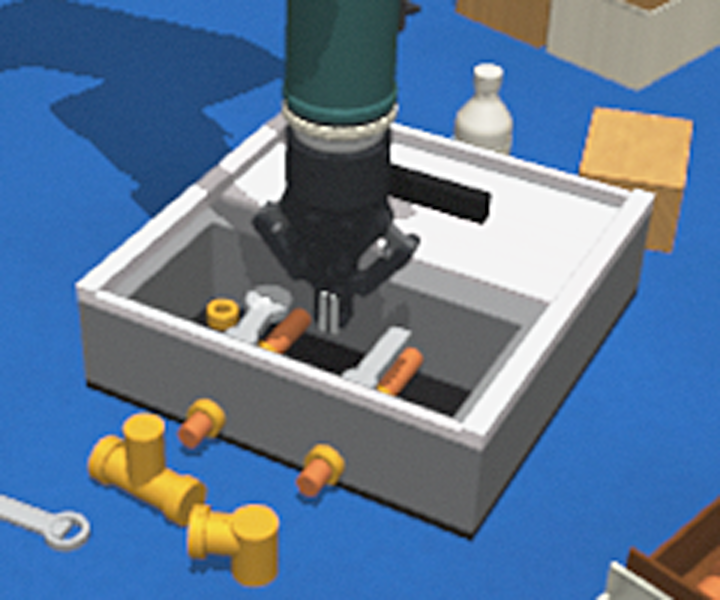

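The fingers (crop about (328,310)) stand in the gap between the marked disc (270,300) and the plain bar (400,340), clear of both. I'll approach the disc and then push along the arc.

Emit:
jog_arm(
  commands="0.1 -0.3 0.04 0;0.1 -0.3 0 0;0.06 -0.3 0 0;0.06 -0.25 0 0;0 0 0 0",
)

```text
time: 9.83
tool_pos: [0.5836, 0.0409, 0.0695]
tool_rot: [-1.703, -2.638, 0.002]
contact_force: [-0.1, -0.3, 0.3]
width: -0.0
grip_force: 0.0
```

```bash
python3 -c "from h import *; bx()"
```

```text
t 9.83 box xy [-0.0275 -0.0661] z 0.0695 yaw in box deg 98.24 tilt [-0.002 -0.   ] F box [-0.2 -0.3] 0.3 j [-0.05  0.54  1.71 -0.    0.89 -0.47] w -0.0
```

Emit:
jog_arm(
  commands="0.15 -0.28 0 -0.0159;0.15 -0.28 0 -0.0159;0.15 -0.28 0 -0.0159;0.15 -0.28 0 -0.0159;0 0 0 0",
)

```text
time: 10.25
tool_pos: [0.5599, 0.0389, 0.0698]
tool_rot: [1.141, 2.926, 0.0]
contact_force: [0.8, 0.2, 2.1]
width: 0.001
grip_force: 0.4
```

```bash
cat >> h.py <<'E'
def arc():
    bx(); o=ctrl.get_obs(); Q,t,th,_,_=fitbox(); M=R.from_rotvec(o['tool_rot']).as_matrix()[:2,:2]
    d=M.T@(o['tool_pos'][:2]-t-Q@np.array([-.05,-.125])); print('rel pivot in tool xy',np.round(d,4),'F tool',np.round(M.T@o['contact_force'][:2],1))
E
python3 -c "from h import *; arc()"
```

```text
t 10.25 box xy [-0.0508 -0.0614] z 0.0698 yaw in box deg 121.34 tilt [ 0.001 -0.   ] F box [ 0.8 -0. ] 2.1 j [-0.05  0.52  1.77  0.    0.86 -0.88] w 0.001
rel pivot in tool xy [0.0547 0.0324] F tool [-0.5  0.7]
```

Emit:
jog_arm(
  commands="0.15 -0.29 0 -0.0159;0.15 -0.29 0 -0.0159;0.15 -0.29 0 -0.0159;0.15 -0.29 0 -0.0159;0.15 -0.29 0 -0.0159",
)

```text
time: 10.67
tool_pos: [0.5334, 0.0225, 0.0699]
tool_rot: [0.386, 3.116, 0.001]
contact_force: [1.5, 1.5, 0.9]
width: 0.002
grip_force: 1.3
```

```bash
python3 -c "from h import *; arc()"
```

```text
t 10.67 box xy [-0.0808 -0.0699] z 0.0699 yaw in box deg 149.83 tilt [0.002 0.   ] F box [1.9 1. ] 0.9 j [-0.09  0.49  1.83  0.    0.82 -1.41] w 0.002
rel pivot in tool xy [0.0543 0.0321] F tool [-1.1  1.8]
```

Emit:
jog_arm(
  commands="0.15 -0.29 0 -0.0159;0.15 -0.29 0 -0.0159;0.15 -0.29 0 -0.0159;0.15 -0.29 0 -0.0159;0 0 0 0",
)

```text
time: 11.08
tool_pos: [0.5187, -0.0002, 0.0698]
tool_rot: [-0.238, 3.132, -0.0]
contact_force: [0.8, 0.5, 1.2]
width: -0.002
grip_force: 0.2
```

```bash
python3 -c "from h import *; arc()"
```

```text
t 11.08 box xy [-0.1012 -0.0876] z 0.0698 yaw in box deg -187.35 tilt [ 0.001 -0.   ] F box [0.9 0.3] 1.2 j [-0.13  0.47  1.86 -0.    0.8  -1.86] w -0.002
rel pivot in tool xy [0.0555 0.0306] F tool [-0.8  0.4]
```

Emit:
jog_arm(
  commands="0.1 -0.28 0 -0.0159;0 -0.1 0 -0.0044;0 -0.05 0 0;0 0 0 0",
)

```text
time: 11.42
tool_pos: [0.5171, -0.0079, 0.0693]
tool_rot: [0.43, -3.11, -0.001]
contact_force: [-2.6, 2.8, 2.8]
width: -0.0
grip_force: 2.0
```

```bash
python3 -c "from h import *; arc()"
```

```text
t 11.42 box xy [-0.1049 -0.0946] z 0.0693 yaw in box deg -180.32 tilt [-0.002  0.001] F box [-1.7  3.4] 2.8 j [-0.15  0.47  1.86  0.    0.81 -1.99] w -0.0
rel pivot in tool xy [0.055  0.0301] F tool [1.8 3.4]
```

Emit:
jog_arm(
  commands="0 -0.08 0 0;0 -0.06 0 0;0 0 0 0;0 0 0 0",
)

```text
time: 11.75
tool_pos: [0.5172, -0.0088, 0.0692]
tool_rot: [0.431, -3.109, -0.006]
contact_force: [-3.6, 10.6, 5.8]
width: 0.002
grip_force: 6.5
```

```bash
python3 -c "from h import *; arc()"
```

```text
t 11.75 box xy [-0.1051 -0.0954] z 0.0692 yaw in box deg -180.28 tilt [-0.003  0.003] F box [-0.5 11.2] 5.8 j [-0.15  0.48  1.86  0.    0.81 -2.  ] w 0.002
rel pivot in tool xy [0.0552 0.0293] F tool [ 0.6 11.2]
```

Force rose to 11 N with almost no motion, so the handle is on its stop. One more small nudge, then I'll back off, lift and look.

Emit:
jog_arm(
  commands="0 -0.05 0 0;0 0 0 0;0 0.3 0 0;0 0.4 0 0;0 0 -0.8 0",
)

```text
time: 12.17
tool_pos: [0.5135, 0.0026, 0.0836]
tool_rot: [0.435, -3.107, -0.001]
contact_force: [0.4, -0.6, 0.9]
width: -0.003
grip_force: 0.0
```

Emit:
jog_arm(
  commands="0 0 -1 0;0 0 -1 0;0 0 -1 0;0 0 -1 0;0 0 -1 0",
)

```text
time: 12.58
tool_pos: [0.5159, 0.0015, 0.1866]
tool_rot: [-0.435, 3.11, -0.002]
contact_force: [0.9, -0.3, -0.2]
width: -0.003
grip_force: 0.0
```

Emit:
jog_arm(
  commands="0 1 -1 0;0 1 0 0;0 1 0 0;0 1 0 0;0 1 0 0",
)

```text
time: 13.0
tool_pos: [0.4881, 0.0984, 0.2059]
tool_rot: [-0.434, 3.11, -0.001]
contact_force: [-0.7, -0.2, 0.2]
width: 0.003
grip_force: 0.0
```

Emit:
jog_arm(
  commands="0 1 0 0;0 1 0 0;0 1 0 0;0 1 0 0;0 1 0 0",
)

```text
time: 13.42
tool_pos: [0.4603, 0.1948, 0.2056]
tool_rot: [-0.435, 3.11, -0.001]
contact_force: [-0.7, 0.3, 0.6]
width: -0.001
grip_force: 0.0
```

Emit:
jog_arm(
  commands="0 1 0 0;0 1 0 0;0 1 0 0;0 0 0 0;0 0 0 0",
)

```text
time: 13.83
tool_pos: [0.4437, 0.2521, 0.2055]
tool_rot: [-0.44, 3.11, -0.001]
contact_force: [-0.9, -0.9, 0.3]
width: 0.0
grip_force: 0.0
```

```bash
python3 - <<'E'
from h import *
bx(); s=snap('top','top4')
f=s['frame'][95:290,200:400,::-1]; cv2.imwrite('pics/top4c.png',cv2.resize(f,None,fx=3,fy=3,interpolation=cv2.INTER_CUBIC))
E
```

```text
t 13.83 box xy [-0.1035  0.1756] z 0.2055 yaw in box deg -179.97 tilt [ 0.001 -0.   ] F box [-1.1 -0.6] 0.3 j [ 0.38  0.27  1.75 -0.    1.12 -1.47] w 0.0
```

View pics/top4c.png

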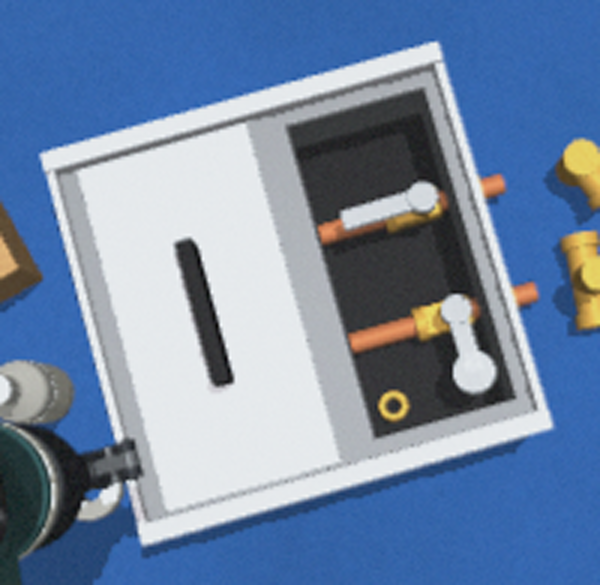

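The disc is at (474,372) and the hub at (456,310), so the handle lies along box -x, shut. The plain valve, nut and cover haven't moved, and the arm is clear of everything.

```bash
python3 -c "
from h import *
print(ctrl.hand_in())"
```

```text
the job is handed in; nothing more can be done
None
```

The cover is slid clear of the well, the marked handle is shut against its stop, nothing else was moved, and I handed the job in at about 14 s; no verdict came back.

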